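# Lay the condiment tray

### The job

Lay the condiment tray for the table: stand the pepper mill in the wide round holder, the honey jar in the square holder and the two spice jars from the worktop in the two small round holders, one in each, whichever way round. Everything should end upright on the floor of its holder, set down rather than dropped. Leave the food tin and the spice jar on the kitchen scale alone, just where they are.

Things in the scene. Friction and masses are not known exactly. Their poses are not given: they have to be found in the camera images.
- pepper_mill: Brown turned wooden pepper mill with a small steel knob on top, 150 mm high in all; base 58 mm across, waisted body up to 108 mm, round wooden head 50 mm across from 109 to 139 mm above the underside (the head does not turn; grip it there), 0.13 to 0.25 kg. Origin: centre of its underside; z up along its axis.
- honey_jar: Clear glass honey jar with a wide screw lid, 60 mm across, 85 mm high, lid 58 mm across from 74 mm up, 0.22 to 0.44 kg; grip the body or lid. Origin: centre of its underside; z up along its axis.
- spice_jar_a: One spice jar on the worktop (not on the scale), a cylinder 41 mm across with a dark cap, 105 mm high, 0.08 to 0.16 kg; grip it anywhere on its height. Origin: centre of its underside; z up along its axis.
- spice_jar_b: The other spice jar on the worktop (not on the scale), a cylinder 41 mm across with a dark cap, 105 mm high, 0.08 to 0.16 kg; grip it anywhere on its height. Origin: centre of its underside; z up along its axis.
- mill_holder: The wide round holder: inner diameter 76 mm, outer 84 mm, 40 mm high. Fixed; steel, wall and floor 4 mm, open at the top. Origin: centre of its underside, which stands on the tray's floor 6 mm above the worktop; z up. All four holders share one yaw and stand in one row along their own y axis, 95 mm apart, in an order that varies, in a fixed wooden tray 110 mm by 390 mm with a rim 14 mm high.
- square_holder: The square holder: inside 78 mm by 78 mm, outside 86 mm by 86 mm, 28 mm high. Fixed; steel, wall and floor 4 mm, open at the top. Origin: centre of its underside, which stands on the tray's floor 6 mm above the worktop; z up. All four holders share one yaw and stand in one row along their own y axis, 95 mm apart, in an order that varies, in a fixed wooden tray 110 mm by 390 mm with a rim 14 mm high.
- jar_holder_1: One of the two small round holders: inner diameter 57 mm, outer 65 mm, 34 mm high. Fixed; steel, wall and floor 4 mm, open at the top. Origin: centre of its underside, which stands on the tray's floor 6 mm above the worktop; z up. All four holders share one yaw and stand in one row along their own y axis, 95 mm apart, in an order that varies, in a fixed wooden tray 110 mm by 390 mm with a rim 14 mm high.
- jar_holder_2: The other small round holder: inner diameter 57 mm, outer 65 mm, 34 mm high. Fixed; steel, wall and floor 4 mm, open at the top. Origin: centre of its underside, which stands on the tray's floor 6 mm above the worktop; z up. All four holders share one yaw and stand in one row along their own y axis, 95 mm apart, in an order that varies, in a fixed wooden tray 110 mm by 390 mm with a rim 14 mm high.
- food_tin: Small food tin among the things, a plain metal can without a screw lid, 57 mm across, 72 mm high; does not belong in the tray. Origin: centre of its underside; z up. Also on the worktop, unlisted: a lime, a garlic bulb and a lemon up to 60 mm high in a row behind the loose things, further clutter at the sides and back, a toaster 200 mm high at the right and a blender; wall cabinets hang over the back of the worktop (x above 0.61 m), 0.69 m above it.
- spice_jar_scale: Third spice jar, same 41 mm by 105 mm, which stands on the flat kitchen scale (145 mm by 200 mm, 20 mm high) to the left of the tray; it stays there. Origin: centre of its underside; z up.
Mind the look-alikes: they are no part of the job. Leave any blue look-alike of the spice_jar_a alone.

How it is judged:
By the outcome, as a careful person would: the job done as asked, in the order asked, and still so for the second after the job is handed in, with the robot touching nothing.
It also fails if it takes over 122 s, if anything falls off the work surface, if the arm or the gripper's body presses on something with over 40 N, if the wrist force passes 120 N, or if a joint passes its speed limit or range.

### The arm

A 6-joint arm with a two-finger parallel gripper is mounted at the origin on a cart in front of the work surface, level with it; the furniture and walls round the work are solid. World frame = base frame: x ahead of the robot, y to its left, z up, the work surface at z = 0. Lengths are in mm, angles in rad, forces in N, time in s.
With the tool pointing down it reaches from about 350 to 775 mm from the base axis. Payload 7.3 kg.
Tool frame: the origin (TCP) lies at the centre of the arm's flange, where the gripper is bolted on; the fingertips stand 178 mm ahead of it and the grasp point (between the pads) lies 159 mm ahead of it; z points along the fingers, y is the direction in which the jaws open and shut (so a half turn about z gives the same grasp; the last joint's range is limited). The gripper opens to 92 mm and grips with 3 to 60 N. Pads are 19 mm wide; open, the fingers measure 130 mm over their backs; the gripper's body (75 mm by 190 mm) begins 47 mm behind the grasp point.
Start: joints at [-1.298, 0.342, 1.524, -0, 1.275, -0.146], TCP at [213.518, -479.623, 404.741] pointing down, gripper open.
Joint ranges: [-2.53, 2.53], [-0.77, 2.02], [0.04, 2.7], [-1, 4.14], [0.28, 2.66], [-3.11, 3.11]. Speed limits (rad/s): [2.57, 2.57, 3.14, 3.14, 3.14, 3.14].

### API

Orientations are given as [roll, pitch, yaw] about the fixed x, y, z axes, in that order (R = Rz(yaw) Ry(pitch) Rx(roll)).
In Python, from plant import get_obs, capture, close_job gives the robot as it stands. The module is installed in compiled form; this text tells all that it offers.
- The arm moves only by the shell command python3 -m pendant 'ROWS'. ROWS is JSON, a list of rows, each a list of 3 entries, a list of its own where there are three numbers: the shift along the tool's x, y, z in m, then the turn, a rotation vector about the tool's x, y, z in rad, then the finger opening in m, from 0 to 0.0918. In form: [[[tx, ty, tz], [wx, wy, wz], fingers], ...]. A call has 1 to 10 rows; each row is the pose to reach, as a shift and turn from the pose commanded when the call began, along the tool's axes at that moment; what a row does not reach only later rows make up. A row lasts 1/12 s, in which the tool goes at most 41.7 mm and 7.16 degrees, less where a joint would pass 70% of its speed; a pose out of reach is approached as far as the arm can. A call with a gripper value outside its range is refused whole. The fingers move at their own pace and stop on an object; the grip force is fixed at half the most. Time passes only in rows, so rows that repeat a pose let the fingers close. It gives the time, the measured TCP pose, the force and the opening at its end, in the units of the state.
- get_obs(): the state, without advancing time (a new reading comes with each control period).
- capture(name): name is "scene" or "top" or "wrist"; returns a dict with "color" (384x512x3 uint8, red, green, blue), "mtx" (3x3 intrinsics, pixels), "dist" ([k1, k2, p1, p2, k3] as OpenCV has them; the pictures are not rectified), "rvec" (rotation vector, rad) and "tvec" (3), from world to camera coordinates, as OpenCV has them. Camera axes: x right, y down, z forward; pixel columns grow to the right and rows downward; lengths in mm; the calibration is good to about 2 mm. A picture is of the moment at which its call begins. There is no depth.
- close_job(): hands the job in, once; it reports no verdict.
The state is a dict: "time": time; "joint_positions": joint angles; "dq": joint speeds; "tau": joint torques, N m; "tool_pos": TCP position; "tcp_rot": TCP orientation; "contact_force": force on the tool from outside, world axes, zero at the start; "moment": the same for the moment, N m; "grip_width": finger opening in mm.
Only numpy, scipy, OpenCV 4.12 (cv2) and the standard library are available. Lean on these libraries where they do the work, as an engineer would, in place of code of your own. Each camera call takes 0.05 s, during which the arm holds its last target. There are 200 camera calls.

## Working session

There is one attempt and no reset: what is moved stays moved. The work goes in short steps, Python scripts to look and compute and a shell command to move; the robot and the scene stay as the last step left them, time stands still between calls to the robot, and variables do not carry over. Pictures are saved under pics/ and viewed, about 12 in all and at most 16, crops included, and the job is handed in when it is done.

```bash
mkdir -p pics; ls
cat > h.py <<'E'
import cv2,numpy as np
from plant import get_obs,capture
def snap(n,f):
    c=capture(n); cv2.imwrite('pics/%s.png'%f,c['color'][:,:,::-1]); np.savez('pics/%s.npz'%f,**{k:np.asarray(v,float) for k,v in c.items() if k!='color'}); return c
def px2w(f,uv,z):
    c=np.load('pics/%s.npz'%f); p=cv2.undistortPoints(np.array([[uv]],float),c['mtx'],c['dist'])[0,0]
    R=cv2.Rodrigues(c['rvec'])[0]; o=-R.T@c['tvec'].ravel(); d=R.T@np.array([p[0],p[1],1]); return o+d*(z-o[2])/d[2]
def w2px(f,P):
    c=np.load('pics/%s.npz'%f); return cv2.projectPoints(np.array(P,float).reshape(-1,1,3),c['rvec'],c['tvec'],c['mtx'],c['dist'])[0][:,0]
def big(f,g,x0,y0,x1,y1,s):
    im=cv2.imread('pics/%s.png'%f)[y0:y1,x0:x1]; cv2.imwrite('pics/%s.png'%g,cv2.resize(im,None,fx=s,fy=s,interpolation=cv2.INTER_CUBIC))
E
python3 - <<'E'
from h import *
for n in('top','scene','wrist'):
    c=snap(n,n+'0'); R=cv2.Rodrigues(np.array(c['rvec'],float))[0]; print(n,-R.T@np.ravel(c['tvec']))
a=cv2.imread('pics/top0.png');b=cv2.imread('pics/scene0.png')
cv2.imwrite('pics/top0b.png',cv2.resize(a,(800,600),interpolation=cv2.INTER_CUBIC));cv2.imwrite('pics/scene0b.png',cv2.resize(b,(800,600),interpolation=cv2.INTER_CUBIC))
print(get_obs())
E
```

```text
pics
top [-347.96219633  316.46993223 1421.89829778]
scene [-956.51594688 -952.21858917  847.68762955]
wrist [ 276.2626828 -452.1937929  385.3860038]
{'time': 0.15, 'joint_positions': array([-1.29798177e+00,  3.42555079e-01,  1.52476983e+00, -8.90983598e-06,
        1.27537543e+00, -1.45997694e-01]), 'dq': array([-5.36779716e-05, -2.46948501e-03, -2.58772049e-03,  4.99540265e-04,
        6.00752111e-04,  9.07981717e-04]), 'tau': array([ 1.12194764e-03, -4.31470799e+01, -2.44355124e+01,  7.17576826e-02,
        5.37370378e-02, -9.01490603e-05]), 'tool_pos': array([ 213.5005183 , -479.52887749,  404.21813173]), 'tcp_rot': array([-3.14049552e+00, -1.52714469e-04,  4.18814769e-01]), 'contact_force': array([-0.19272443, -0.43045395, -0.32603463]), 'moment': array([-0.00089189, -0.01144352, -0.00093804]), 'grip_width': 91.39163344400615}
```

View pics/top0b.png

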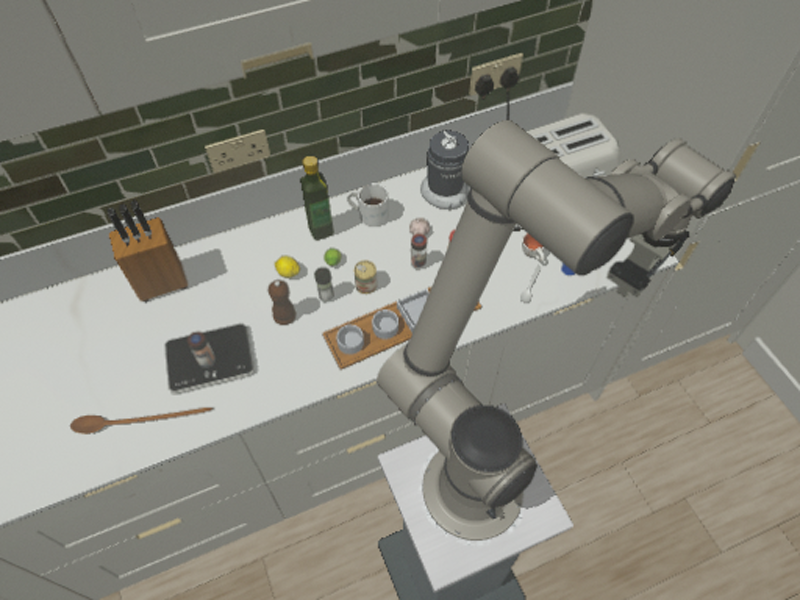

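View pics/scene0b.png

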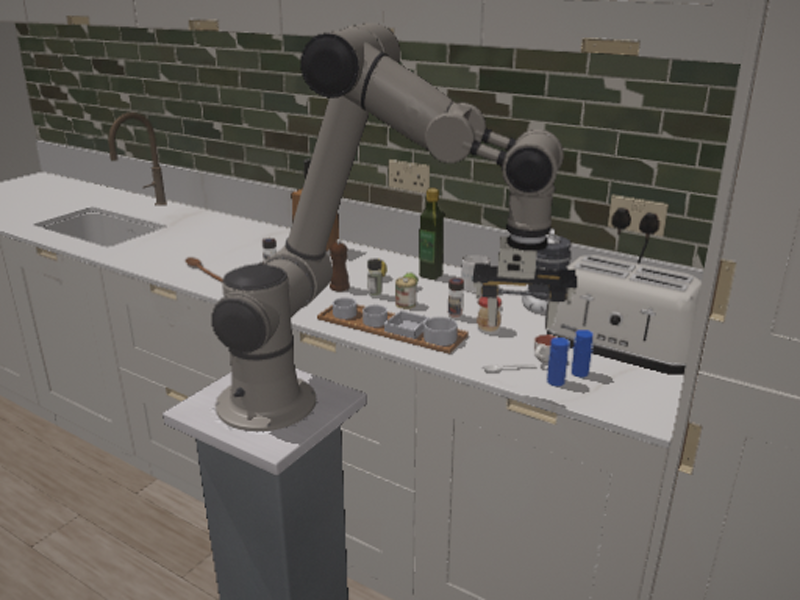

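Tray in scene view, left to right: two small round holders, the square one, then the wide round one. Loose things: mill, spice jar, jar/can, spice jar, red-lidded jar. I'll enlarge the scene view.

Run:
```python
from h import *
big('scene0','s1',190,140,350,240,5)
big('top0','t1',160,120,320,240,5)
```

```text
(no output)
```

View pics/s1.png

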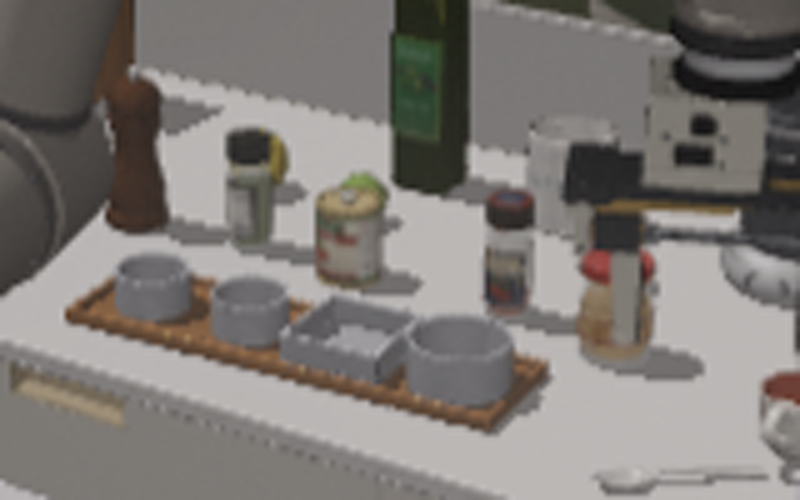

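View pics/t1.png

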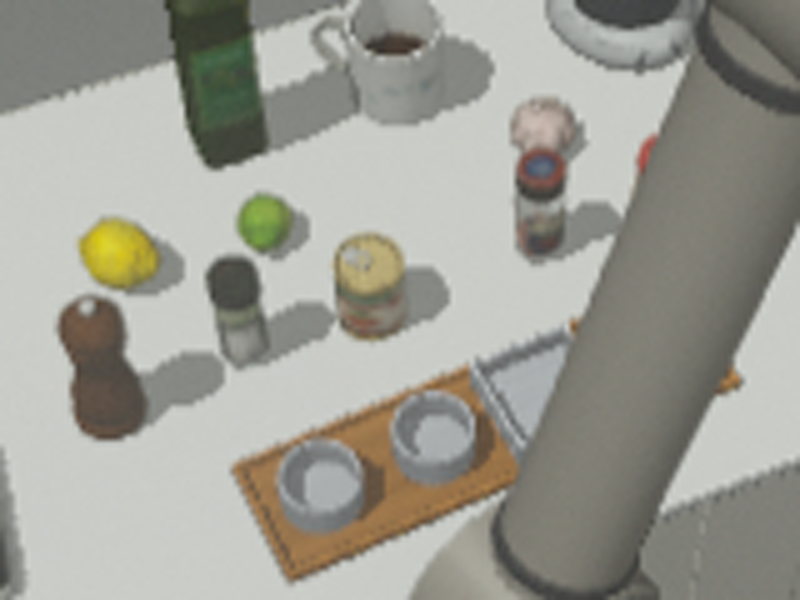

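Run:
```python
from h import *
def s(n,u,v,z,f,x0,y0): print(n,f,px2w(f,((u+.5)/5-.5+x0,(v+.5)/5-.5+y0),z).round(0)[:2])
for n,u,v,z in [('mill',88,305,149),('sp1',234,275,105),('tin',369,258,72),('sp2',541,165,105),('h1',321,478,40),('h2',433,428,40),('trayFL',237,467,14),('trayNL',292,575,14)]: s(n,u,v,z,'top0',160,120)
for n,u,v,z in [('mill',135,76,149),('sp1',252,137,105),('tin',350,195,72),('sp2',510,200,105),('honey',617,258,85),('h1',155,268,40),('h2',251,292,40),('sq',349,322,34),('wide',460,337,46)]: s(n,u,v,z,'scene0',190,140)
```

```text
mill top0 [572. 232.]
sp1 top0 [586. 119.]
tin top0 [582.  11.]
sp2 top0 [ 589. -139.]
h1 top0 [430. 112.]
h2 top0 [437.  18.]
trayFL top0 [479. 164.]
trayNL top0 [375. 158.]
mill scene0 [559. 221.]
sp1 scene0 [586. 117.]
tin scene0 [589.  18.]
sp2 scene0 [ 585. -139.]
honey scene0 [ 570. -244.]
h1 scene0 [434. 111.]
h2 scene0 [439.  18.]
sq scene0 [446. -72.]
wide scene0 [ 449. -171.]
```

```bash
cat >> h.py <<'E'
from scipy.spatial.transform import Rotation as Ro
def to(x,y,z,yaw=1.631,frm=None):
    "shift (m) and turn in tool axes from pose (measured, or frm=x,y,z,yaw)"
    o=get_obs()
    p,R=(o['tool_pos'],Ro.from_euler('xyz',o['tcp_rot'])) if frm is None else (np.array(frm[:3]),Ro.from_euler('xyz',[np.pi,0,frm[3]]))
    print('shift',(R.inv().apply(np.array([x,y,z])-p)/1000).round(4),'turn',(R.inv()*Ro.from_euler('xyz',[np.pi,0,yaw])).as_rotvec().round(4))
def st():
    o=get_obs(); print('t %.2f'%o['time'],o['tool_pos'].round(1),o['tcp_rot'].round(4),'F',o['contact_force'].round(1),'w %.1f'%o['grip_width'],'j',o['joint_positions'].round(2))
E
python3 - <<'E'
from h import *
to(565,165,404); print(np.load('pics/wrist0.npz')['mtx'])
def s(n,u,v,z,f,x0,y0): print(n,f,px2w(f,((u+.5)/5-.5+x0,(v+.5)/5-.5+y0),z).round(0)[:2])
for n,u,v in [('bottle',235,155),('lemon',118,280),('lime',265,240),('garlic',543,140),('cup',400,110)]: s(n,u,v,5,'top0',160,120)
E
```

```text
shift [ 0.5832 -0.4459  0.0008] turn [-9.0000e-04 -8.0000e-04 -1.2122e+00]
[[299.72006032   0.         256.39782949]
 [  0.         299.72006032 190.01475032]
 [  0.           0.           1.        ]]
bottle top0 [775.  61.]
lemon top0 [690. 193.]
lime top0 [680.  68.]
garlic top0 [ 685. -187.]
cup top0 [764. -87.]
```

```bash
python3 -m pendant '[[[0.03,-0.022,0],[0,0,-0.12],0.09],[[0.06,-0.045,0],[0,0,-0.24],0.09],[[0.09,-0.068,0],[0,0,-0.36],0.09],[[0.12,-0.092,0],[0,0,-0.48],0.09],[[0.15,-0.115,0],[0,0,-0.6],0.09],[[0.18,-0.138,0],[0,0,-0.72],0.09],[[0.21,-0.161,0],[0,0,-0.84],0.09],[[0.24,-0.184,0],[0,0,-0.96],0.09],[[0.27,-0.207,0],[0,0,-1.08],0.09],[[0.30,-0.23,0],[0,0,-1.2122],0.09]]'
python3 - <<'E'
from h import *
st(); to(565,165,404)
E
```

```text
time: 0.98
tool_pos: [394.4, -145.6, 404.7]
tcp_rot: [3.142, 0.0, 1.63]
contact_force: [0.2, -0.4, 1.0]
grip_width: 90.3
t 0.98 [ 394.4 -145.6  404.7] [3.1415e+00 1.0000e-04 1.6295e+00] F [ 0.2 -0.4  1. ] w 90.3 j [-0.54  0.15  1.79 -0.    1.21 -0.6 ]
shift [0.3001 0.1885 0.0007] turn [ 0.0001  0.0001 -0.0015]
```

```bash
python3 -c "
from h import *
snap('wrist','w1')"; python3 -m pendant '[[[0.03,0.019,0],[0,0,0],0.09],[[0.06,0.038,0],[0,0,0],0.09],[[0.09,0.057,0],[0,0,0],0.09],[[0.12,0.075,0],[0,0,0],0.09],[[0.15,0.094,0],[0,0,0],0.09],[[0.18,0.113,0],[0,0,0],0.09],[[0.21,0.132,0],[0,0,0],0.09],[[0.24,0.151,0],[0,0,0],0.09],[[0.27,0.17,0],[0,0,0],0.09],[[0.30,0.1885,0],[0,0,0],0.09]]'
python3 - <<'E'
from h import *
st(); snap('wrist','w2'); snap('top','top2')
print(w2px('w2',[[572,232,149],[586,118,105],[432,112,40]]),w2px('w1',[[444,-77,34],[438,17,40],[449,-172,46]]))
E
```

```text
time: 1.87
tool_pos: [567.0, 163.5, 404.3]
tcp_rot: [-3.141, 0.0, 1.623]
contact_force: [0.9, -0.5, 0.9]
grip_width: 90.4
t 1.87 [567.  163.5 404.3] [-3.1411e+00  3.0000e-04  1.6233e+00] F [ 0.9 -0.5  0.9] w 90.4 j [ 0.15  0.46  1.34 -0.    1.34  0.1 ]
[[267.45877067 110.66253389]
 [272.91300892 229.06316351]
 [142.33231657 207.18679815]] [[303.20719854 112.92007963]
 [307.46330385  17.96671999]
 [301.06621123 196.40943182]]
```

View pics/w2.png

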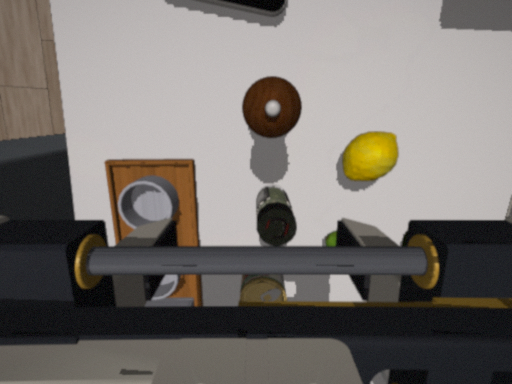

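View pics/w1.png

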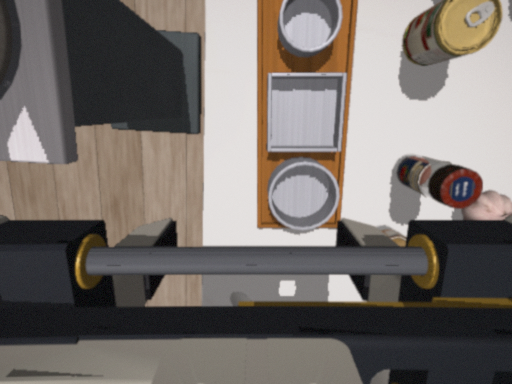

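w2: mill knob (272,106), worktop spice cap (277,225), small holder rim (148,205). w1: square rim centre (306,112), second small rim (310,20), wide rim (304,194), other spice cap (459,190).

Run:
```python
from h import *
for f,n,u,v,z in [('w2','mill',272,106,150),('w2','sp1',277,225,105),('w2','h1',148,204,40),('w1','h2',310,20,40),('w1','sq',306,112,34),('w1','wide',304,194,46),('w1','sp2',461,190,105),('w1','sqNL',268,73,34),('w1','sqNR',269,152,34),('w1','trayL',257,30,14),('w1','trayR',259,227,14)]: print(n,px2w(f,(u,v),z).round(1)[:2])
M=px2w('w2',(272,106),150); to(M[0],M[1],340); to(M[0],M[1],283)
```

```text
mill [575.2 235.6]
sp1 [589.8 122.5]
h1 [438.9 116.4]
h2 [440.8  15.3]
sq [447.1 -75.8]
wide [ 452.2 -168.9]
sp2 [ 590.9 -140.5]
sqNL [401.2 -37.1]
sqNR [ 408.3 -123.4]
trayL [386.5   9.1]
trayR [ 402.8 -226.1]
shift [0.0693 0.0114 0.0636] turn [-0.0002 -0.0012 -0.0038]
shift [0.0692 0.0114 0.1206] turn [-0.0002 -0.0012 -0.0038]
```

```bash
python3 -m pendant '[[[0.03,0.005,0],[0,0,0],0.09],[[0.06,0.0095,0],[0,0,-0.004],0.09],[[0.0675,0.0097,0.02],[0,0,-0.004],0.09],[[0.0675,0.0097,0.05],[0,0,-0.004],0.09],[[0.0675,0.0097,0.085],[0,0,-0.004],0.09],[[0.0675,0.0097,0.11],[0,0,-0.004],0.09],[[0.0675,0.0097,0.1205],[0,0,-0.004],0.09],[[0.0675,0.0097,0.1205],[0,0,-0.004],0.09],[[0.0675,0.0097,0.1205],[0,0,-0.004],0.09],[[0.0675,0.0097,0.1205],[0,0,-0.004],0.09]]'
python3 - <<'E'
from h import *
st(); snap('scene','s3'); snap('wrist','w3')
big('s3','s3b',190,100,350,220,5)
E
```

```text
time: 2.8
tool_pos: [573.2, 229.8, 286.2]
tcp_rot: [3.138, -0.001, 1.627]
contact_force: [0.7, -0.4, 0.3]
grip_width: 89.6
t 2.80 [573.2 229.8 286.2] [ 3.1382e+00 -6.0000e-04  1.6273e+00] F [ 0.7 -0.4  0.3] w 89.6 j [ 0.26  0.62  1.41 -0.    1.11  0.2 ]
```

View pics/w3.png

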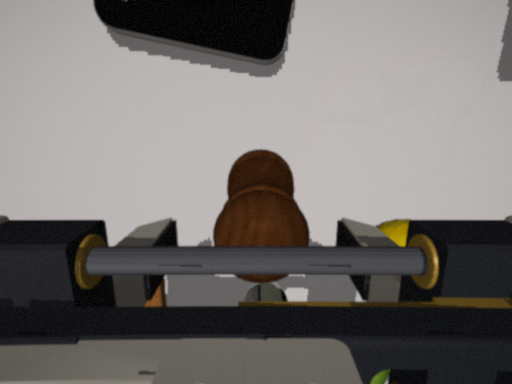

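Mill head centre at about (262,234), left/right edges 215 and 309, well between the fingers.

Run:
```python
from h import *
P=px2w('w3',(262,234),124); print(P); st(); to(P[0],P[1],283)
```

```text
[576.42566032 236.8893151  124.        ]
t 2.90 [573.  229.9 286.3] [ 3.1380e+00 -6.0000e-04  1.6276e+00] F [-0.6  0.6  0.5] w 89.9 j [ 0.26  0.62  1.41 -0.    1.11  0.2 ]
shift [0.0067 0.0038 0.0033] turn [ 0.0036 -0.0006 -0.0034]
```

```bash
python3 -m pendant '[[[0.0067,0.0035,0.0033],[0.0036,0,0],0.09],[[0.0067,0.0035,0.0033],[0.0036,0,0],0.09],[[0.0067,0.0035,0.0033],[0.0036,0,0],0.03],[[0.0067,0.0035,0.0033],[0.0036,0,0],0],[[0.0067,0.0035,0.0033],[0.0036,0,0],0],[[0.0067,0.0035,0.0033],[0.0036,0,0],0],[[0.0067,0.0035,0.0033],[0.0036,0,0],0],[[0.0067,0.0035,0.0033],[0.0036,0,0],0],[[0.0067,0.0035,0.0033],[0.0036,0,0],0],[[0.0067,0.0035,0.0033],[0.0036,0,0],0]]'
python3 - <<'E'
from h import *
st()
E
```

```text
time: 3.73
tool_pos: [575.7, 236.8, 280.9]
tcp_rot: [-3.138, 0.0, 1.628]
contact_force: [-0.1, -0.6, -1.3]
grip_width: 46.9
t 3.73 [575.7 236.8 280.9] [-3.1381e+00  1.0000e-04  1.6277e+00] F [-0.1 -0.6 -1.3] w 46.9 j [0.27 0.63 1.4  0.   1.11 0.21]
```

```bash
python3 -m pendant '[[[0,0,-0.005],[0,0,0],0],[[0,0,-0.02],[0,0,0],0],[[0,0,-0.045],[0,0,0],0],[[0,0,-0.07],[0,0,0],0],[[0,0,-0.095],[0,0,0],0],[[0,0,-0.115],[0,0,0],0],[[0,0,-0.125],[0,0,0],0],[[0,0,-0.125],[0,0,0],0]]'
python3 - <<'E'
from h import *
st(); to(451,-170,406)
snap('wrist','w4')
E
```

```text
time: 4.4
tool_pos: [576.2, 237.0, 408.6]
tcp_rot: [3.141, -0.001, 1.628]
contact_force: [0.7, -0.5, -0.7]
grip_width: 47.6
t 4.40 [576.2 237.  408.6] [ 3.1405e+00 -9.0000e-04  1.6278e+00] F [ 0.7 -0.5 -0.7] w 47.6 j [0.27 0.52 1.23 0.   1.39 0.21]
shift [-0.3992 -0.1482  0.002 ] turn [ 0.0011 -0.0009 -0.0032]
```

```bash
python3 -m pendant '[[[-0.015,-0.006,0],[0,0,0],0],[[-0.045,-0.017,0],[0,0,0],0],[[-0.078,-0.029,0],[0,0,0],0],[[-0.112,-0.042,0],[0,0,0],0],[[-0.146,-0.054,0],[0,0,0],0],[[-0.18,-0.067,0],[0,0,0],0],[[-0.214,-0.079,0],[0,0,0],0],[[-0.248,-0.092,0],[0,0,0],0],[[-0.282,-0.105,0],[0,0,0],0],[[-0.31,-0.115,0],[0,0,0],0]]' && python3 -m pendant '[[[-0.028,-0.01,0],[0,0,0],0],[[-0.055,-0.02,0],[0,0,0],0],[[-0.078,-0.029,0],[0,0,0],0],[[-0.0892,-0.0332,0],[0,0,0],0],[[-0.0892,-0.0332,0],[0,0,0],0],[[-0.0892,-0.0332,0],[0,0,0],0]]'
python3 - <<'E'
from h import *
st(); to(451,-170,330);snap('wrist','w5');snap('scene','s5'); big('s5','s5b',190,120,350,240,5)
E
```

```text
time: 5.28
tool_pos: [477.5, -81.0, 404.5]
tcp_rot: [-3.134, -0.001, 1.627]
contact_force: [1.3, 0.1, -1.1]
grip_width: 47.2
time: 5.78
tool_pos: [450.7, -170.1, 405.3]
tcp_rot: [-3.136, -0.002, 1.626]
contact_force: [0.7, 0.3, -1.6]
grip_width: 47.6
t 5.78 [ 450.7 -170.1  405.3] [-3.1363e+00 -1.7000e-03  1.6262e+00] F [ 0.7  0.3 -1.6] w 47.6 j [-0.52  0.26  1.63 -0.    1.25 -0.57]
shift [-0.      0.0007  0.0753] turn [-0.0053 -0.0017 -0.0048]
```

View pics/w5.png

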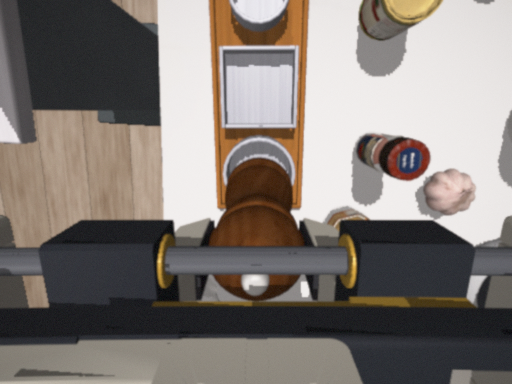

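View pics/s5b.png

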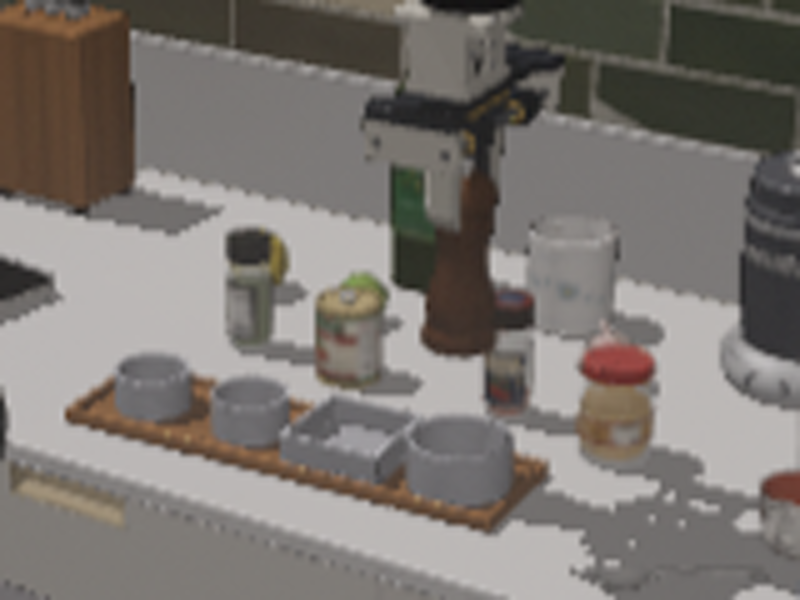

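Run:
```python
from h import *
print('wide',px2w('w5',(261.5,174),46),'sq',px2w('w5',(259,87.5),34),'h2',px2w('w5',(260,-1),40),'sp2',px2w('w5',(410,158),105),'base',px2w('w5',(260,191),124))
a=np.linspace(0,6.28,40); c=lambda x,y,z,r:np.c_[x+r*np.cos(a),y+r*np.sin(a),0*a+z]
def ext(n,q): print(n,q.min(0).round(),q.max(0).round())
ext('base@',w2px('w5',c(451,-170,124,29))); ext('rim',w2px('w5',c(451,-170,46,42)))
ext('cap2',w2px('w5',c(590,-140,105,20.5)))
# honey lid top from s5b (616,362)
print('honey',px2w('s5',((617+.5)/5-.5+190,(357+.5)/5-.5+120),85))
```

```text
wide [ 455.05316949 -171.78368271   46.        ] sq [446.79113017 -76.42655352  34.        ] h2 [443.00514234   7.69740787  40.        ] sp2 [ 591.60193846 -136.89969347  105.        ] base [ 452.75216351 -171.61517415  124.        ]
base@ [226. 157.] [290. 219.]
rim [222. 135.] [294. 207.]
cap2 [386. 139.] [430. 182.]
honey [ 571.69533839 -243.51760845   85.        ]
```

```bash
python3 -m pendant '[[[0,0.0025,0.01],[0,0,0],0],[[0,0.0025,0.03],[0,0,0],0],[[0,0.0025,0.05],[0,0,0],0],[[0,0.0025,0.07],[0,0,0],0],[[0,0.0025,0.085],[0,0,0],0],[[0,0.0025,0.095],[0,0,0],0],[[0,0.0025,0.1],[0,0,0],0],[[0,0.0025,0.105],[0,0,0],0],[[0,0.0025,0.108],[0,0,0],0],[[0,0.0025,0.11],[0,0,0],0]]';python3 -m pendant '[[[0,0,0],[0,0,0],0],[[0,0,0.001],[0,0,0],0],[[0,0,0.002],[0,0,0],0],[[0,0,0.002],[0,0,0],0]]'
```

```text
time: 6.72
tool_pos: [453.2, -169.7, 296.4]
tcp_rot: [-3.138, 0.0, 1.628]
contact_force: [-1.2, -0.2, -2.4]
grip_width: 47.5
time: 7.05
tool_pos: [453.0, -170.0, 294.6]
tcp_rot: [-3.138, 0.0, 1.628]
contact_force: [0.2, 0.4, -1.3]
grip_width: 47.3
```

```bash
python3 -m pendant '[[[0,0,0.001],[0,0,0],0],[[0,0,0.001],[0,0,0],0],[[0,0,0.001],[0,0,0],0]]';python3 -m pendant '[[[0,0,0.001],[0,0,0],0],[[0,0,0.001],[0,0,0],0],[[0,0,0.001],[0,0,0],0]]';python3 -m pendant '[[[0,0,0.001],[0,0,0],0],[[0,0,0.001],[0,0,0],0],[[0,0,0.001],[0,0,0],0]]'
```

```text
time: 7.3
tool_pos: [452.9, -170.0, 293.5]
tcp_rot: [-3.138, 0.0, 1.628]
contact_force: [0.2, 0.3, -1.4]
grip_width: 47.3
time: 7.55
tool_pos: [452.9, -170.0, 292.4]
tcp_rot: [-3.138, 0.0, 1.628]
contact_force: [0.3, 0.1, -2.4]
grip_width: 47.2
time: 7.8
tool_pos: [452.9, -170.0, 291.4]
tcp_rot: [-3.138, 0.0, 1.628]
contact_force: [-0.8, 0.6, -1.2]
grip_width: 47.4
```

```bash
for i in 1 2; do :; done; python3 -m pendant '[[[0,0,0.001],[0,0,0],0],[[0,0,0.001],[0,0,0],0],[[0,0,0.001],[0,0,0],0]]';python3 -m pendant '[[[0,0,0.001],[0,0,0],0],[[0,0,0.001],[0,0,0],0],[[0,0,0.001],[0,0,0],0]]'; python3 -c "
from h import *
snap('scene','s6');snap('wrist','w6');big('s6','s6b',250,130,330,190,8)"
```

```text
time: 8.05
tool_pos: [453.1, -170.1, 290.8]
tcp_rot: [-3.139, 0.001, 1.628]
contact_force: [0.3, 0.2, 2.3]
grip_width: 47.2
time: 8.3
tool_pos: [453.2, -170.2, 290.7]
tcp_rot: [-3.14, 0.001, 1.628]
contact_force: [-1.6, 1.7, 11.1]
grip_width: 47.3
```

View pics/s6b.png

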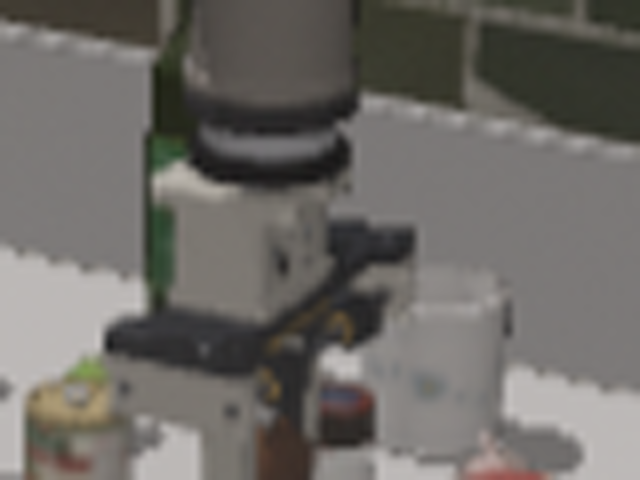

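Contact at TCP z 290.8, just as predicted for the holder floor (crop was too high, but the force tells). Release and rise.

```bash
python3 -m pendant '[[[0,0,-0.001],[0,0,0],0],[[0,0,-0.001],[0,0,0],0.052],[[0,0,-0.001],[0,0,0],0.06],[[0,0,-0.001],[0,0,0],0.075],[[0,0,-0.001],[0,0,0],0.09],[[0,0,-0.001],[0,0,0],0.09],[[0,0,-0.02],[0,0,0],0.09],[[0,0,-0.055],[0,0,0],0.09],[[0,0,-0.09],[0,0,0],0.09],[[0,0,-0.115],[0,0,0],0.09]]'
python3 - <<'E'
from h import *
st(); to(571.5,-310,395); snap('scene','s7')
E
```

```text
time: 9.23
tool_pos: [453.5, -170.0, 407.1]
tcp_rot: [-3.14, 0.001, 1.628]
contact_force: [0.4, -0.4, 0.6]
grip_width: 89.7
t 9.23 [ 453.5 -170.   407.1] [-3.1399e+00  1.3000e-03  1.6278e+00] F [ 0.4 -0.4  0.6] w 89.7 j [-0.52  0.27  1.63 -0.    1.25 -0.57]
shift [-0.1465  0.1099  0.0121] turn [-0.0017  0.0013 -0.0032]
```

```bash
python3 -m pendant '[[[-0.025,0.02,0],[0,0,0],0.09],[[-0.05,0.04,0],[0,0,0],0.09],[[-0.075,0.06,0],[0,0,0],0.09],[[-0.1,0.08,0],[0,0,0],0.09],[[-0.12,0.1,0],[0,0,0],0.09],[[-0.135,0.115,0],[0,0,0],0.09],[[-0.135,0.118,0],[0,0,0],0.09],[[-0.135,0.118,0],[0,0,0],0.09],[[-0.135,0.118,0],[0,0,0],0.09]]'
python3 - <<'E'
from h import *
st(); snap('wrist','w8')
a=cv2.imread('pics/w8.png'); b=cv2.resize(cv2.imread('pics/s7.png')[160:230,190:350],(512,224)); cv2.imwrite('pics/w8b.png',np.vstack([a[:330],b]))
c=px2w('scene0',(548*.64,340*.64),0); print('toaster corner',c)
E
```

```text
time: 10.03
tool_pos: [578.6, -297.5, 403.3]
tcp_rot: [-3.137, -0.001, 1.628]
contact_force: [-0.4, 0.6, 0.5]
grip_width: 89.9
t 10.03 [ 578.6 -297.5  403.3] [-3.1367e+00 -1.0000e-03  1.6281e+00] F [-0.4  0.6  0.5] w 89.9 j [-0.59  0.58  1.14 -0.    1.43 -0.65]
toaster corner [ 595.84768323 -400.78017483    0.        ]
```

View pics/w8b.png

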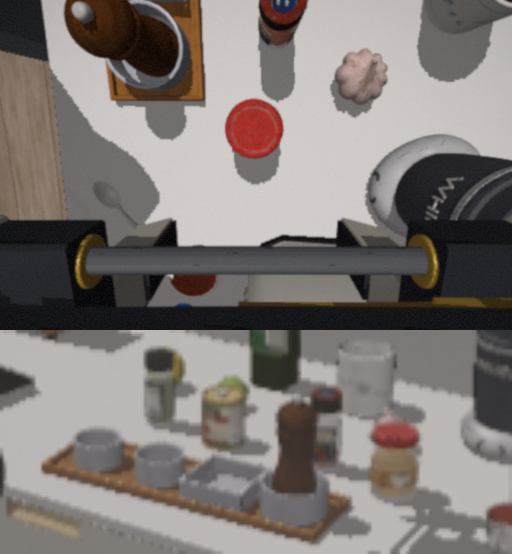

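Honey lid at (254,128), mill upright in its holder, blender base's near edge about (370,190).

Run:
```python
from h import *
P=px2w('w8',(254,128),85);print('honey',P)
for uv,z in [((370,190),20),((395,215),30),((397,180),50),((430,137),20),((262,240),200),((345,238),200)]: print(uv,px2w('w8',uv,z).round())
for uv,z in [((742,225),80),((742,320),60),((722,345),20)]: print('scene',uv,px2w('s5',(uv[0]/5+190,uv[1]/5+120),z).round())
to(P[0],P[1],224)
```

```text
honey [ 572.01153049 -245.63950594   85.        ]
(370, 190) [ 720. -317.   20.]
(395, 215) [ 752. -345.   30.]
(397, 180) [ 737. -296.   50.]
(430, 137) [ 781. -248.   20.]
(262, 240) [ 582. -312.  200.]
(345, 238) [ 637. -307.  200.]
scene (742, 225) [ 902. -210.   80.]
scene (742, 320) [ 745. -279.   60.]
scene (722, 345) [ 771. -252.   20.]
shift [ 0.0518 -0.0026  0.1798] turn [-0.0045 -0.0007 -0.0027]
```

```bash
python3 -m pendant '[[[0.025,-0.001,0.01],[0,0,0],0.09],[[0.0515,-0.0026,0.03],[0,0,0],0.09],[[0.0515,-0.0026,0.06],[0,0,0],0.09],[[0.0515,-0.0026,0.09],[0,0,0],0.09],[[0.0515,-0.0026,0.12],[0,0,0],0.09],[[0.0515,-0.0026,0.145],[0,0,0],0.09],[[0.0515,-0.0026,0.165],[0,0,0],0.09],[[0.0515,-0.0026,0.175],[0,0,0],0.09],[[0.0515,-0.0026,0.178],[0,0,0],0.09],[[0.0515,-0.0026,0.178],[0,0,0],0.09]]'&& python3 -m pendant '[[[0,0,0],[0,0,0],0.07],[[0,0,0],[0,0,0],0.05],[[0,0,0],[0,0,0],0],[[0,0,0],[0,0,0],0],[[0,0,0],[0,0,0],0],[[0,0,0],[0,0,0],0],[[0,0,0],[0,0,0],0]]'
python3 - <<'E'
from h import *
st();P=[572,-245.6]; to(P[0],P[1],224)
E
```

```text
time: 10.92
tool_pos: [572.5, -246.5, 226.4]
tcp_rot: [-3.138, 0.0, 1.628]
contact_force: [-0.5, -0.2, 0.1]
grip_width: 90.0
time: 11.5
tool_pos: [572.7, -246.9, 226.7]
tcp_rot: [-3.138, 0.0, 1.628]
contact_force: [-2.3, 0.3, 5.9]
grip_width: 60.6
t 11.50 [ 572.7 -246.9  226.7] [-3.1382e+00  5.0000e-04  1.6280e+00] F [-2.3  0.3  5.9] w 60.6 j [-0.53  0.7   1.44 -0.    1.   -0.59]
shift [ 0.0013 -0.0006  0.0027] turn [-0.0034  0.0005 -0.003 ]
```

```bash
python3 -m pendant '[[[0,0,-0.005],[0,0,0],0],[[0,0,-0.02],[0,0,0],0],[[0,0,-0.045],[0,0,0],0],[[0,0,-0.075],[0,0,0],0],[[0,0,-0.105],[0,0,0],0],[[0,0,-0.135],[0,0,0],0],[[0,0,-0.16],[0,0,0],0],[[0,0,-0.175],[0,0,0],0],[[0,0,-0.18],[0,0,0],0],[[0,0,-0.18],[0,0,0],0]]'
python3 - <<'E'
from h import *
st(); to(447.5,-76,406)
E
```

```text
time: 12.33
tool_pos: [573.4, -246.7, 406.7]
tcp_rot: [-3.139, 0.001, 1.628]
contact_force: [0.3, 0.8, -3.9]
grip_width: 61.1
t 12.33 [ 573.4 -246.7  406.7] [-3.1393e+00  8.0000e-04  1.6278e+00] F [ 0.3  0.8 -3.9] w 61.1 j [-0.53  0.53  1.22 -0.    1.39 -0.59]
shift [ 0.1776 -0.1159  0.0008] turn [-0.0023  0.0008 -0.0032]
```

```bash
python3 -m pendant '[[[0.012,-0.008,0],[0,0,0],0],[[0.035,-0.023,0],[0,0,0],0],[[0.06,-0.039,0],[0,0,0],0],[[0.085,-0.055,0],[0,0,0],0],[[0.11,-0.072,0],[0,0,0],0],[[0.135,-0.088,0],[0,0,0],0],[[0.157,-0.102,0],[0,0,0],0],[[0.172,-0.112,0],[0,0,0],0],[[0.1776,-0.1159,0],[0,0,-0.003],0],[[0.1776,-0.1159,0],[0,0,-0.003],0]]';python3 -m pendant '[[[0,0,0.01],[0,0,0],0],[[0,0,0.03],[0,0,0],0],[[0,0,0.055],[0,0,0],0],[[0,0,0.08],[0,0,0],0],[[0,0,0.1],[0,0,0],0],[[0,0,0.11],[0,0,0],0],[[0,0,0.11],[0,0,0],0]]'
python3 - <<'E'
from h import *
st();snap('wrist','w9'); snap('scene','s9')
a=np.linspace(0,6.28,40)
a=cv2.imread('pics/w9.png'); b=cv2.resize(cv2.imread('pics/s9.png')[150:230,210:340],(512,315)); cv2.imwrite('pics/w9b.png',np.vstack([a[:285],b]))
E
```

```text
time: 13.17
tool_pos: [446.6, -75.0, 405.3]
tcp_rot: [-3.135, -0.001, 1.632]
contact_force: [-0.7, 0.1, -3.6]
grip_width: 61.2
time: 13.75
tool_pos: [446.9, -76.7, 293.4]
tcp_rot: [-3.133, -0.002, 1.63]
contact_force: [-0.7, 0.1, -4.0]
grip_width: 61.0
t 13.75 [446.9 -76.7 293.4] [-3.1325e+00 -2.0000e-03  1.6300e+00] F [-0.7  0.1 -4. ] w 61.0 j [-0.34  0.35  1.87 -0.    0.94 -0.4 ]
```

View pics/w9b.png

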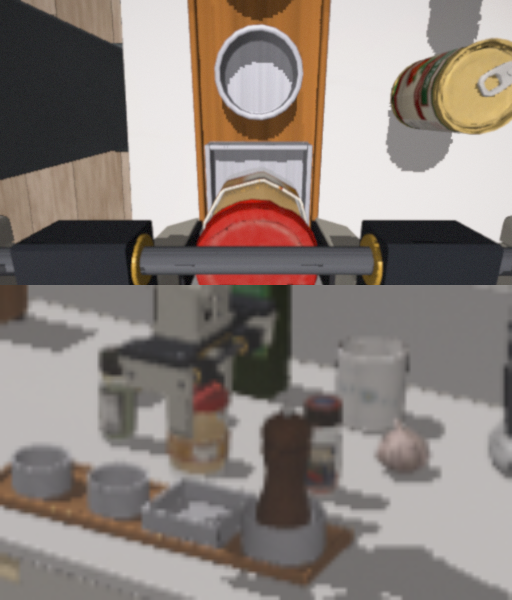

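Run:
```python
from h import *
print('h2',px2w('w9',(259,71),40)[:2],'sqNL',px2w('w9',(206,143.5),34)[:2],'sqFL',px2w('w9',(312,143.5),34)[:2])
print('tin',px2w('w9',(490,88),72)[:2]); 
print('lidL/R',px2w('w9',(197,250),152)[:2],px2w('w9',(318,250),152)[:2])
```

```text
h2 [441.10034672  19.65549759] sqNL [402.08784136 -35.89406446] sqFL [486.39620112 -30.92648383]
tin [586.82914042  13.1099899 ]
lidL/R [418.7844462  -70.17417356] [472.61076662 -66.82372562]
```

```bash
python3 -m pendant '[[[0,0,0.01],[0,0,0],0],[[0,0,0.025],[0,0,0],0],[[0,0,0.038],[0,0,0],0],[[0,0,0.046],[0,0,0],0],[[0,0,0.05],[0,0,0],0],[[0,0,0.052],[0,0,0],0],[[0,0,0.053],[0,0,0],0],[[0,0,0.053],[0,0,0],0]]'; python3 -m pendant '[[[0,0,0.001],[0,0,0],0],[[0,0,0.001],[0,0,0],0],[[0,0,0.001],[0,0,0],0]]'; python3 -m pendant '[[[0,0,0.001],[0,0,0],0],[[0,0,0.001],[0,0,0],0],[[0,0,0.001],[0,0,0],0]]'
```

```text
time: 14.52
tool_pos: [447.2, -76.2, 243.9]
tcp_rot: [-3.139, 0.0, 1.631]
contact_force: [-0.4, 0.4, -4.3]
grip_width: 60.9
time: 14.77
tool_pos: [447.0, -76.1, 242.7]
tcp_rot: [-3.139, 0.0, 1.631]
contact_force: [-0.7, -0.3, -4.0]
grip_width: 61.1
time: 15.02
tool_pos: [446.9, -76.1, 241.4]
tcp_rot: [-3.138, 0.0, 1.631]
contact_force: [-0.8, -0.6, -4.6]
grip_width: 61.1
```

```bash
python3 -m pendant '[[[0,0,0.001],[0,0,0],0],[[0,0,0.002],[0,0,0],0],[[0,0,0.003],[0,0,0],0],[[0,0,0.003],[0,0,0],0],[[0,0,0.003],[0,0,0],0]]'; python3 -m pendant '[[[0,0,0.001],[0,0,0],0],[[0,0,0.001],[0,0,0],0],[[0,0,0.001],[0,0,0],0]]';python3 -m pendant '[[[0,0,0.001],[0,0,0],0],[[0,0,0.001],[0,0,0],0],[[0,0,0.001],[0,0,0],0]]'
```

```text
time: 15.43
tool_pos: [446.9, -76.1, 238.3]
tcp_rot: [-3.138, -0.0, 1.631]
contact_force: [0.0, 0.4, -3.8]
grip_width: 60.9
time: 15.68
tool_pos: [446.9, -76.1, 237.4]
tcp_rot: [-3.138, 0.0, 1.631]
contact_force: [-0.1, 0.2, -3.8]
grip_width: 60.7
time: 15.93
tool_pos: [447.0, -76.1, 236.7]
tcp_rot: [-3.138, 0.0, 1.631]
contact_force: [-0.9, 0.8, 0.4]
grip_width: 61.0
```

```bash
python3 -m pendant '[[[0,0,0.0005],[0,0,0],0],[[0,0,0.0005],[0,0,0],0.065],[[0,0,0.0005],[0,0,0],0.075],[[0,0,0],[0,0,0],0.09],[[0,0,0],[0,0,0],0.09],[[0,0,-0.015],[0,0,0],0.09],[[0,0,-0.045],[0,0,0],0.09],[[0,0,-0.08],[0,0,0],0.09],[[0,0,-0.115],[0,0,0],0.09],[[0,0,-0.145],[0,0,0],0.09]]'
python3 - <<'E'
from h import *
st(); to(590,-139.5,380); to(590,-139.5,244)
E
```

```text
time: 16.77
tool_pos: [447.3, -76.0, 383.7]
tcp_rot: [-3.139, 0.001, 1.631]
contact_force: [1.3, -0.7, -0.8]
grip_width: 90.0
t 16.77 [447.3 -76.  383.7] [-3.1392e+00  6.0000e-04  1.6307e+00] F [ 1.3 -0.7 -0.8] w 90.0 j [-0.34  0.23  1.74 -0.    1.17 -0.4 ]
shift [-0.0719  0.1386  0.0034] turn [-0.0024  0.0006 -0.0003]
shift [-0.0718  0.139   0.1394] turn [-0.0024  0.0006 -0.0003]
```

```bash
python3 -m pendant '[[[-0.018,0.035,0],[0,0,0],0.09],[[-0.036,0.07,0],[0,0,0],0.09],[[-0.054,0.105,0],[0,0,0],0.09],[[-0.068,0.132,0],[0,0,0],0.09],[[-0.0715,0.1386,0],[0,0,0],0.09],[[-0.0715,0.1386,0.005],[0,0,0],0.09],[[-0.0715,0.1386,0.03],[0,0,0],0.09],[[-0.0715,0.1386,0.06],[0,0,0],0.09],[[-0.0715,0.1386,0.085],[0,0,0],0.09],[[-0.0715,0.1386,0.095],[0,0,0],0.09]]'
python3 - <<'E'
from h import *
st(); to(590,-139.5,244); snap('wrist','w10')
E
```

```text
time: 17.6
tool_pos: [587.5, -138.1, 282.2]
tcp_rot: [-3.131, -0.003, 1.631]
contact_force: [0.2, -0.3, 0.4]
grip_width: 90.2
t 17.60 [ 587.5 -138.1  282.2] [-3.1314e+00 -2.9000e-03  1.6311e+00] F [ 0.2 -0.3  0.4] w 90.2 j [-0.36  0.6   1.46 -0.    1.1  -0.42]
shift [-0.0016  0.0028  0.0382] turn [-0.0102 -0.0029  0.0001]
```

View pics/w10.png

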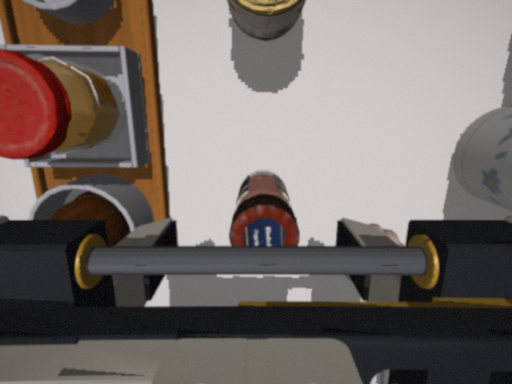

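Cap 2 edges 230–299, top arc 193 → centre ≈(264,229); honey stands in the square holder.

Run:
```python
from h import *
a=np.linspace(0,6.28,60)
from scipy.optimize import least_squares
def e(p):
    q=w2px('w10',np.c_[p[0]+20.5*np.cos(a),p[1]+20.5*np.sin(a),0*a+105]); return [q[:,0].min()-230,q[:,0].max()-299,q[:,1].min()-193]
r=least_squares(e,[590,-139],diff_step=1e-4); print(r.x,r.fun); to(r.x[0],r.x[1],244)
```

```text
[ 590.10508011 -133.43123619] [-1.80910699  1.79690086  0.10810931]
shift [0.0045 0.0031 0.0378] turn [-0.0109 -0.0032  0.0001]
```

```bash
python3 -m pendant '[[[0.001,0.003,0.015],[0,0,0],0.09],[[0.001,0.003,0.03],[0,0,0],0.09],[[0.001,0.003,0.036],[0,0,0],0.09],[[0.001,0.003,0.036],[0,0,0],0.09],[[0.001,0.003,0.036],[0,0,0],0.05],[[0.001,0.003,0.036],[0,0,0],0],[[0.001,0.003,0.036],[0,0,0],0],[[0.001,0.003,0.036],[0,0,0],0],[[0.001,0.003,0.036],[0,0,0],0],[[0.001,0.003,0.036],[0,0,0],0]]'; python3 -m pendant '[[[0,0,0],[0,0,0],0],[[0,0,-0.01],[0,0,0],0],[[0,0,-0.03],[0,0,0],0],[[0,0,-0.06],[0,0,0],0],[[0,0,-0.09],[0,0,0],0],[[0,0,-0.115],[0,0,0],0],[[0,0,-0.125],[0,0,0],0],[[0,0,-0.125],[0,0,0],0]]'
python3 - <<'E'
from h import *
st(); to(440.5,18.5,372)
E
```

```text
time: 18.48
tool_pos: [592.5, -138.0, 250.3]
tcp_rot: [-3.138, 0.0, 1.631]
contact_force: [-0.4, -0.1, -0.2]
grip_width: 54.7
time: 19.15
tool_pos: [593.2, -138.0, 378.1]
tcp_rot: [3.14, 0.002, 1.631]
contact_force: [1.2, -0.2, -1.3]
grip_width: 40.0
t 19.15 [ 593.2 -138.   378.1] [3.1399e+00 2.4000e-03 1.6308e+00] F [ 1.2 -0.2 -1.3] w 40.0 j [-0.35  0.52  1.32 -0.    1.3  -0.41]
shift [ 0.1654 -0.1431  0.0055] turn [ 0.0017  0.0024 -0.0002]
```

```bash
python3 -m pendant '[[[0.012,-0.01,0],[0,0,0],0],[[0.033,-0.028,0],[0,0,0],0],[[0.056,-0.048,0],[0,0,0],0],[[0.08,-0.069,0],[0,0,0],0],[[0.104,-0.09,0],[0,0,0],0],[[0.128,-0.111,0],[0,0,0],0],[[0.148,-0.128,0],[0,0,0],0],[[0.161,-0.139,0],[0,0,0],0],[[0.1654,-0.1431,0],[0,0,0],0],[[0.1654,-0.1431,0],[0,0,0],0]]'; python3 -m pendant '[[[0,0,0.01],[0,0,0],0],[[0,0,0.025],[0,0,0],0],[[0,0,0.04],[0,0,0],0],[[0,0,0.05],[0,0,0],0],[[0,0,0.05],[0,0,0],0],[[0,0,0.05],[0,0,0],0]]';python3 - <<'E'
from h import *
st();snap('wrist','w11'); snap('scene','s11')
a=cv2.imread('pics/w11.png'); b=cv2.resize(cv2.imread('pics/s11.png')[150:230,190:320],(512,315)); cv2.imwrite('pics/w11b.png',np.vstack([a[:285],b]))
c=np.linspace(0,6.28,60)
for p in [(440.5,18.5,82,20.5),(441,18.6,40,32.5),(435.4,113.5,40,32.5)]:
    q=w2px('w11',np.c_[p[0]+p[3]*np.cos(c),p[1]+p[3]*np.sin(c),0*c+p[2]]); print(q.min(0).round(),q.max(0).round())
E
```

```text
time: 19.98
tool_pos: [439.3, 19.3, 374.5]
tcp_rot: [-3.136, -0.0, 1.632]
contact_force: [0.3, 0.0, -1.0]
grip_width: 40.2
time: 20.48
tool_pos: [440.6, 17.9, 324.7]
tcp_rot: [-3.136, -0.0, 1.63]
contact_force: [-0.1, -0.4, -0.4]
grip_width: 40.1
t 20.48 [440.6  17.9 324.7] [-3.1364e+00 -1.0000e-04  1.6299e+00] F [-0.1 -0.4 -0.4] w 40.1 j [-0.13  0.28  1.86 -0.    1.   -0.19]
[231. 175.] [284. 225.]
[223. 152.] [294. 221.]
[219.  33.] [297. 117.]
```

View pics/w11b.png

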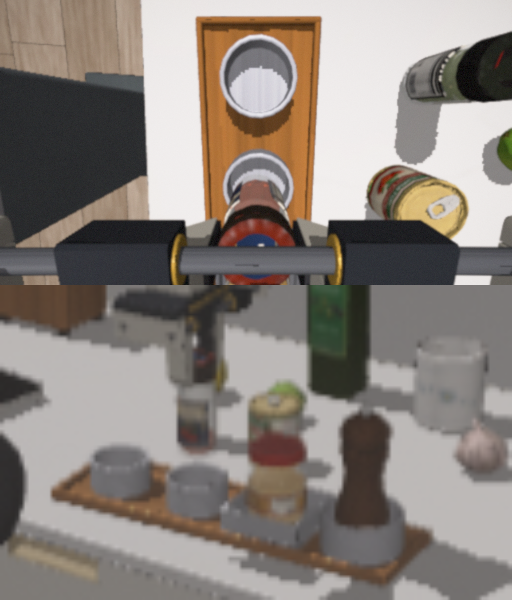

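```bash
python3 -m pendant '[[[0.001,0,0.01],[0,0,0],0],[[0.001,0,0.025],[0,0,0],0],[[0.001,0,0.038],[0,0,0],0],[[0.001,0,0.046],[0,0,0],0],[[0.001,0,0.05],[0,0,0],0],[[0.001,0,0.05],[0,0,0],0],[[0.001,0,0.05],[0,0,0],0]]'; python3 -m pendant '[[[0,0,0.001],[0,0,0],0],[[0,0,0.002],[0,0,0],0],[[0,0,0.003],[0,0,0],0],[[0,0,0.004],[0,0,0],0],[[0,0,0.005],[0,0,0],0],[[0,0,0.005],[0,0,0],0]]'; python3 -m pendant '[[[0,0,0.001],[0,0,0],0],[[0,0,0.002],[0,0,0],0],[[0,0,0.003],[0,0,0],0],[[0,0,0.004],[0,0,0],0],[[0,0,0.004],[0,0,0],0]]'
```

```text
time: 21.17
tool_pos: [440.1, 19.5, 275.9]
tcp_rot: [-3.139, 0.0, 1.631]
contact_force: [-0.3, 0.3, -0.1]
grip_width: 40.2
time: 21.67
tool_pos: [439.7, 19.6, 270.3]
tcp_rot: [-3.138, 0.0, 1.631]
contact_force: [0.5, 0.1, -0.8]
grip_width: 40.0
time: 22.08
tool_pos: [440.0, 19.5, 269.1]
tcp_rot: [-3.141, 0.001, 1.631]
contact_force: [-7.0, 0.3, 30.1]
grip_width: 40.1
```

```bash
python3 -m pendant '[[[0,0,-0.0025],[0,0,0],0],[[0,0,-0.003],[0,0,0],0],[[0,0,-0.003],[0,0,0],0]]'; python3 -m pendant '[[[0,0,0],[0,0,0],0],[[0,0,0],[0,0,0],0.045],[[0,0,0],[0,0,0],0.06],[[0,0,0],[0,0,0],0.09],[[0,0,0],[0,0,0],0.09],[[0,0,-0.002],[0,0,0],0.09],[[0,0,-0.02],[0,0,0],0.09],[[0,0,-0.05],[0,0,0],0.09],[[0,0,-0.085],[0,0,0],0.09],[[0,0,-0.115],[0,0,0],0.09]]'
python3 - <<'E'
from h import *
st(); to(588,119.5,380)
E
```

```text
time: 22.33
tool_pos: [439.8, 19.6, 269.5]
tcp_rot: [-3.138, 0.0, 1.631]
contact_force: [0.3, 0.1, -1.2]
grip_width: 39.7
time: 23.17
tool_pos: [440.0, 19.6, 386.3]
tcp_rot: [-3.138, 0.0, 1.631]
contact_force: [0.3, -1.3, -0.0]
grip_width: 89.0
t 23.17 [440.   19.6 386.3] [-3.1381  0.      1.6308] F [ 0.3 -1.3 -0. ] w 89.0 j [-0.13  0.21  1.77 -0.    1.17 -0.19]
shift [0.0908 0.1537 0.0057] turn [-0.0035  0.     -0.0002]
```

```bash
python3 -m pendant '[[[0.018,0.03,0],[0,0,0],0.09],[[0.036,0.061,0],[0,0,0],0.09],[[0.054,0.092,0],[0,0,0],0.09],[[0.072,0.122,0],[0,0,0],0.09],[[0.086,0.147,0],[0,0,0],0.09],[[0.0905,0.153,0],[0,0,0],0.09],[[0.0905,0.153,0.01],[0,0,0],0.09],[[0.0905,0.153,0.035],[0,0,0],0.09],[[0.0905,0.153,0.065],[0,0,0],0.09],[[0.0905,0.153,0.095],[0,0,0],0.09]]'; python3 -m pendant '[[[0,0,0.02],[0,0,0],0.09],[[0,0,0.035],[0,0,0],0.09],[[0,0,0.043],[0,0,0],0.09],[[0,0,0.045],[0,0,0],0.09],[[0,0,0.045],[0,0,0],0.09],[[0,0,0.045],[0,0,0],0.06],[[0,0,0.045],[0,0,0],0.03],[[0,0,0.045],[0,0,0],0],[[0,0,0.045],[0,0,0],0],[[0,0,0.045],[0,0,0],0]]';  python3 -m pendant '[[[0,0,0],[0,0,0],0],[[0,0,0],[0,0,0],0],[[0,0,0],[0,0,0],0],[[0,0,0],[0,0,0],0]]'
```

```text
time: 24.0
tool_pos: [585.8, 118.3, 287.8]
tcp_rot: [-3.138, 0.0, 1.63]
contact_force: [0.2, -0.3, -0.8]
grip_width: 89.5
time: 24.83
tool_pos: [587.0, 119.1, 244.4]
tcp_rot: [-3.139, 0.0, 1.631]
contact_force: [-0.2, -0.2, 0.5]
grip_width: 61.1
time: 25.17
tool_pos: [587.1, 119.1, 243.9]
tcp_rot: [-3.138, 0.0, 1.631]
contact_force: [0.8, -0.8, 0.4]
grip_width: 40.3
```

```bash
python3 -m pendant '[[[0,0,0],[0,0,0],0],[[0,0,0],[0,0,0],0],[[0,0,-0.01],[0,0,0],0],[[0,0,-0.03],[0,0,0],0],[[0,0,-0.055],[0,0,0],0],[[0,0,-0.075],[0,0,0],0],[[0,0,-0.085],[0,0,0],0],[[0,0,-0.085],[0,0,0],0]]'
python3 - <<'E'
from h import *
st(); to(435.4,113.5,329)
E
```

```text
time: 25.83
tool_pos: [587.6, 119.2, 331.7]
tcp_rot: [3.14, 0.0, 1.631]
contact_force: [-0.0, -0.5, -1.6]
grip_width: 40.5
t 25.83 [587.6 119.2 331.7] [3.1403 0.     1.6309] F [-0.  -0.5 -1.6] w 40.5 j [ 0.07  0.54  1.42 -0.    1.19  0.01]
shift [ 0.0035 -0.1523  0.0026] turn [ 0.0013  0.     -0.0001]
```

```bash
python3 -m pendant '[[[0,-0.01,0],[0,0,0],0],[[0.001,-0.03,0],[0,0,0],0],[[0.002,-0.055,0],[0,0,0],0],[[0.002,-0.08,0],[0,0,0],0],[[0.003,-0.105,0],[0,0,0],0],[[0.003,-0.128,0],[0,0,0],0],[[0.0035,-0.145,0],[0,0,0],0],[[0.0035,-0.1523,0],[0,0,0],0],[[0.0035,-0.1523,0],[0,0,0],0],[[0.0035,-0.1523,0],[0,0,0],0]]'
python3 - <<'E'
from h import *
st();snap('wrist','w12'); snap('scene','s12')
a=cv2.imread('pics/w12.png'); b=cv2.resize(cv2.imread('pics/s12.png')[150:230,190:320],(512,315)); cv2.imwrite('pics/w12b.png',np.vstack([a[:285],b]))
c=np.linspace(0,6.28,60)
for p in [(435.4,113.5,85,20.5),(435.4,113.5,40,32.5)]:
    q=w2px('w12',np.c_[p[0]+p[3]*np.cos(c),p[1]+p[3]*np.sin(c),0*c+p[2]]); print(q.min(0).round(),q.max(0).round())
E
```

```text
time: 26.67
tool_pos: [435.5, 113.5, 329.2]
tcp_rot: [-3.138, 0.0, 1.631]
contact_force: [0.1, 0.7, -1.5]
grip_width: 40.3
t 26.67 [435.5 113.5 329.2] [-3.1384e+00  1.0000e-04  1.6308e+00] F [ 0.1  0.7 -1.5] w 40.3 j [ 0.08  0.29  1.83 -0.    1.02  0.02]
[231. 175.] [283. 225.]
[222. 152.] [292. 219.]
```

View pics/w12b.png

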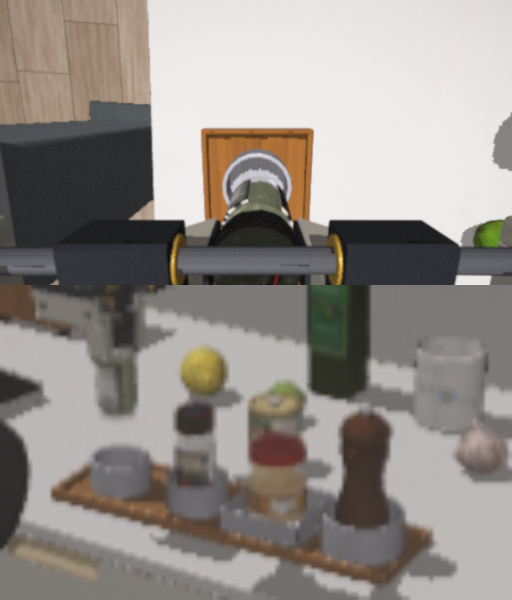

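```bash
python3 -m pendant '[[[0,0,0.01],[0,0,0],0],[[0,0,0.025],[0,0,0],0],[[0,0,0.04],[0,0,0],0],[[0,0,0.053],[0,0,0],0],[[0,0,0.062],[0,0,0],0],[[0,0,0.067],[0,0,0],0],[[0,0,0.069],[0,0,0],0],[[0,0,0.069],[0,0,0],0],[[0,0,0.069],[0,0,0],0]]'; python3 -m pendant '[[[0,0,0.001],[0,0,0],0],[[0,0,0.002],[0,0,0],0],[[0,0,0.003],[0,0,0],0],[[0,0,0.003],[0,0,0],0]]'; python3 -m pendant '[[[0,0,0.001],[0,0,0],0],[[0,0,0.0015],[0,0,0],0],[[0,0,0.0015],[0,0,0],0]]'
```

```text
time: 27.52
tool_pos: [435.2, 113.5, 260.8]
tcp_rot: [-3.139, 0.0, 1.631]
contact_force: [-0.0, -0.1, -0.4]
grip_width: 40.5
time: 27.85
tool_pos: [434.7, 113.4, 257.5]
tcp_rot: [-3.138, 0.0, 1.631]
contact_force: [-0.3, -0.3, -1.9]
grip_width: 40.4
time: 28.1
tool_pos: [434.7, 113.4, 255.8]
tcp_rot: [-3.138, 0.0, 1.631]
contact_force: [-0.1, -0.2, -1.4]
grip_width: 40.5
```

```bash
python3 -m pendant '[[[0,0,0.001],[0,0,0],0],[[0,0,0.001],[0,0,0],0],[[0,0,0.001],[0,0,0],0]]'; python3 -m pendant '[[[0,0,0.001],[0,0,0],0],[[0,0,0.001],[0,0,0],0],[[0,0,0.001],[0,0,0],0]]'
```

```text
time: 28.35
tool_pos: [434.8, 113.4, 254.9]
tcp_rot: [-3.138, 0.0, 1.631]
contact_force: [1.2, -0.4, -1.3]
grip_width: 40.5
time: 28.6
tool_pos: [434.8, 113.4, 253.9]
tcp_rot: [-3.138, 0.0, 1.631]
contact_force: [-0.3, 0.9, -0.9]
grip_width: 40.7
```

```bash
python3 -m pendant '[[[0,0,0.0007],[0,0,0],0],[[0,0,0.0007],[0,0,0],0],[[0,0,0.0007],[0,0,0],0]]'
```

```text
time: 28.85
tool_pos: [435.0, 113.4, 253.7]
tcp_rot: [-3.139, 0.0, 1.631]
contact_force: [-0.9, 0.0, 4.8]
grip_width: 40.6
```

Contact at the predicted floor height. Release, rise, and move clear.

```bash
python3 -m pendant '[[[0,0,0],[0,0,0],0],[[0,0,0],[0,0,0],0.045],[[0,0,0],[0,0,0],0.06],[[0,0,0],[0,0,0],0.09],[[0,0,0],[0,0,0],0.09],[[0,0,-0.002],[0,0,0],0.09],[[0,0,-0.02],[0,0,0],0.09],[[0,0,-0.055],[0,0,0],0.09],[[0,0,-0.095],[0,0,0],0.09],[[0,0,-0.13],[0,0,0],0.09]]'; python3 -m pendant '[[[0,0,-0.03],[0,0,0],0.09],[[0,0,-0.06],[0,0,0],0.09],[[0,0,-0.06],[0,0,0],0.09],[[0,0,-0.06],[0,0,0],0.09]]'
python3 - <<'E'
from h import *
st();snap('scene','s13'); snap('top','t13'); print(get_obs()['time'])
b=cv2.resize(cv2.imread('pics/s13.png')[145:230,170:340],(800,400),interpolation=cv2.INTER_CUBIC); t=cv2.resize(cv2.imread('pics/t13.png')[180:260,90:330],(600,200))
cv2.imwrite('pics/f13.png',np.vstack([b,np.hstack([t,np.zeros((200,200,3),np.uint8)])]))
E
```

```text
time: 29.68
tool_pos: [435.0, 113.5, 385.2]
tcp_rot: [-3.138, 0.0, 1.631]
contact_force: [0.2, 0.7, -0.0]
grip_width: 89.0
time: 30.02
tool_pos: [435.4, 113.5, 444.7]
tcp_rot: [3.141, -0.0, 1.631]
contact_force: [-0.8, -0.2, -0.9]
grip_width: 89.8
t 30.02 [435.4 113.5 444.7] [ 3.1414 -0.      1.6308] F [-0.8 -0.2 -0.9] w 89.8 j [0.08 0.17 1.64 0.   1.33 0.02]
30.1167
```

View pics/f13.png

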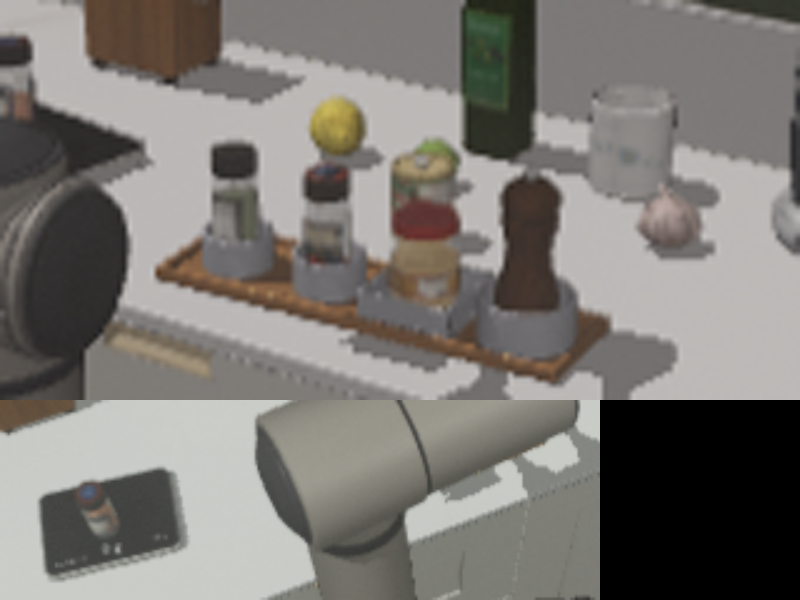

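All four stand upright in their holders: spice jars at (235,205) and (327,225), honey at (425,260), mill at (527,250). The tin and the jar on the scale are where they were. Handing in.

```bash
python3 -c "
from plant import close_job
print(close_job())"
```

```text
the job is handed in; nothing more can be done
None
```

The tray is laid and handed in at about 30 s of robot time. The pepper mill is in the wide round holder, the honey jar in the square one, and a spice jar is in each small round holder.

- **Set-down:** Each item was lowered until the force reading showed contact with the holder floor, then released. Contact came at the height I expected for three of them. The first spice jar was lifted before the fingers had fully closed, so it was held about 10 mm lower on its body. It met the holder floor about 10 mm early, with a brief push of about 30 N. I eased that off before releasing.
- **Last checks:** The final pictures show all four items upright in their holders, and the arm is clear above them. The food tin and the spice jar on the scale look unmoved, by eye rather than measured. No check failed. One enlarged picture of the mill's placing missed the holder, but a later one showed it standing.

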